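# Hold the bag clip open over the tallest recipe card

## Robot

A 6-joint arm with a two-finger parallel gripper is mounted at the origin on the work surface. World frame = base frame: x ahead of the robot, y to its left, z up, the work surface at z = 0. Lengths are in m, angles in rad, forces in N, time in s.
With the tool pointing down it reaches from about 0.3 to 0.875 m from the base axis. Payload 6.4 kg.
Tool frame: the origin (TCP) lies midway between the tips of the shut fingers; the grasp point (between the pads) lies 19 mm behind it; z points along the fingers, y is the line along which they close (so a half turn about z gives the same grasp; the last joint's range is limited). The gripper opens to 88 mm and grips with 3 to 60 N. Pads are 18 mm wide; open, the fingers measure 123 mm over their backs; the gripper's body (75 mm by 187 mm) begins 45 mm behind the grasp point.
Start: joints at [-1.431, 0.181, 1.607, -0, 1.354, -0.206], TCP at [0.195, -0.541, 0.239] pointing down, gripper open.
Joint ranges: [-2.99, 2.99], [-0.89, 2.07], [0.3, 2.58], [-1.14, 4.28], [0, 2.63], [-3.12, 3.12]. Speed limits (rad/s): [2.57, 2.57, 3.01, 3.14, 3.14, 3.14].

## Interface

Orientations are given as a rotation vector (axis times angle).
In Python, from workcell import get_obs, viewer, robot gives the robot as it stands. The module is installed in compiled form; this text tells all that it offers.
- The arm moves only by the tool move_arm, never from a script. Its argument "steps" is a list of rows, each a list of 3 entries, a list of its own where there are three numbers: the shift along the tool's x, y, z in mm, then the turn, a rotation vector about the tool's x, y, z in rad, then the opening, from -1 (shut) to 1 (fully open). A call has 1 to 12 rows; each row is the pose to reach, as a shift and turn from the pose commanded when the call began, along the tool's axes at that moment; what a row does not reach only later rows make up. A row lasts 1/8 s, in which the tool goes at most 62.5 mm and 10.7 degrees, less where a joint would pass 70% of its speed; a pose out of reach is approached as far as the arm can. A call with a gripper value outside its range is refused whole. The fingers move at their own pace and stop on an object; "newtons" is the grip in N (left out, the last holds). Time passes only in rows, so rows that repeat a pose let the fingers close. It gives the time, the measured TCP pose, the force, the opening and the grip force at its end, in the units of the state.
- get_obs(): the state, without advancing time (a new reading comes with each control period).
- viewer.read_camera(name): name is "scene" or "side" or "wrist"; returns a dict with "pixels" (384x512x3 uint8, red, green, blue), "depth" (384x512 float32, m along the optical axis (not along the pixel's ray), 0 where there is no reading), "fx", "fy", "cx", "cy" (pixels), "R" (3x3) and "t" (3): a world point X has camera coordinates R X + t; the wrist camera has in their place "mount" (4x4, takes a point from camera to tool coordinates, whose origin is the TCP and whose axes are the flange's). Camera axes: x right, y down, z forward; pixel columns grow to the right and rows downward; lengths in m; the calibration is good to about 2 mm. A picture is of the moment at which its call begins: read the wrist's pose just before it.
- robot.hand_in(): hands the job in; it is judged then, once.
The state is a dict: "clock": time; "joint_pos": joint angles; "dq": joint speeds; "joint_torque": joint torques, N m; "ee_pos": TCP position; "tool_rot": TCP orientation; "contact_force": force on the tool from outside, world axes, zero at the start; "torque": the same for the moment, N m; "width": finger opening in m; "grasp_force": force on a finger pad.
Only numpy, scipy, OpenCV 4.12 (cv2) and the standard library are available. Lean on these libraries where they do the work, as an engineer would, in place of code of your own. Each camera call takes 0.05 s, during which the arm holds its last target. There are 200 camera calls.

## Task

Take the steel bag clip off the napkin holder by squeezing its two handles together, and lower it, squeezed wide open, over the top edge of the tallest recipe card in the bamboo block, near the middle of the edge, with one jaw well down on each side and touching neither that card nor its neighbours. Finish while still holding the clip gaping there, without letting go, so that I can slip the shopping list in beside the card. Don't knock the cards, and leave everything else on the counter where it stands.

Things in the scene. Friction and masses are not known exactly. Their poses are not given: they have to be found in the camera images.
- clip: Steel bag clip, 90 g: two sprung halves, a and b, about a coil (radius 5 mm); this is half a with the coil. It starts closed on the napkin holder, handles up. Origin: on the coil axis, mid-width; z up to the handles, y along the coil and jaw width, x from half a to half b. Jaw tips 40 mm below the origin, handle ends 38 mm above. When squeezed each half turns by half the opening angle.
- clip_lever (a joint): Opening angle of the clip (rad): 0 closed, about 0.04 on the napkin holder, 0.44 fully open at a hard stop. The spring closes it (0.12 N m closed, 0.36 N m fully open): squeezing the handle ends takes 3 N to start and 9 to 10 N at full opening; a grip of 20 N holds it at the stop. Gap between jaw tips: 2 mm closed, 12 mm at 0.25, 19 mm fully open.
- clip_jaw_a (a point): Middle of the lower inner edge of jaw a (tip of half a). Jaws are 70 mm wide along the clip's y and 3 mm thick, outwards of this point; flat for the lowest 17 mm.
- clip_jaw_b (a point): Middle of the lower inner edge of jaw b (tip of half b), as jaw a.
- clip_handle_a (a point): Middle of the rolled end of handle a, where to squeeze: the axis of a level roll 6 mm thick, 36 mm long along the clip's y. The two rolls measure 54 mm over their outsides when the clip is closed, about 36 mm when fully open; the handles converge below them to the coil.
- clip_handle_b (a point): Middle of the rolled end of handle b, as handle a.
- napkin_holder: Thin plywood napkin holder, fixed; base 74 mm (x) by 136 mm (y). Origin: centre of its underside, z up. Two upright plates 3 mm thick, 130 mm wide along y, tops at 95 mm, centred at x = -24.5 and +24.5 mm; napkins 52 mm high between. The clip sits on the plate at x = -24.5 mm, within 25 mm of its middle, coil axis 12 mm above the plate's top edge and parallel to it, jaws 28 mm down the plate.
- card_block: Grooved bamboo block that holds the three cards upright, fixed, 110 mm (x) by 165 mm (y) by 28 mm high. Origin: centre of its underside. Grooves along y at x = -32, 0 and +32 mm, so neighbouring cards stand 32 mm apart; which card stands in which groove varies.
- card_tall: The tallest and widest of the three stiff recipe cards (all alike in look): 150 mm wide (along y), 136 mm tall, 3 mm thick (along x), standing upright and fixed in a groove. Origin: middle of its lower edge, 10 mm above the counter; z up. Its top edge is 136 mm above the origin.
- card_tall_top (a point): Middle of the top edge of the tallest card.
- card_mid: Recipe card 112 mm wide, 118 mm tall, 3 mm thick, axes and origin as the tallest card.
- card_short: Recipe card 122 mm wide, 110 mm tall, 3 mm thick, axes and origin as the tallest card.
- bowl: Blue plastic bowl, 150 mm across, 62 mm high; bystander. Origin: centre of its underside.
- salt_shaker: Glass salt shaker with a steel cap, 42 mm across, 85 mm high; bystander. Origin: centre of its underside.
- spatula: Bamboo spatula lying flat between the napkin holder and the card block, 280 mm long along its x; bystander.
- mug: White mug, 78 mm across, 85 mm high; bystander. Origin: centre of its underside.
- jar: Amber glass jar with a steel cap, 68 mm across, 105 mm high; bystander. Origin: centre of its underside.
Mind the look-alikes: they are no part of the job. What is shaped like the clip but pink or yellow is not meant.

How it is judged:
By the outcome, as a careful person would: the job done as asked, in the order asked, and still so for the second after the job is handed in, while the arm keeps its last pose, push and grip.
It also fails if it takes over 42 s, if anything falls off the work surface, if the arm or the gripper's body presses on something with over 40 N, if the wrist force passes 120 N, or if a joint passes its speed limit or range.

## Working session

There is one attempt and no reset: what is moved stays moved. The work goes in short steps, Python scripts to look and compute and a tool call to move; the robot and the scene stay as the last step left them, time stands still between calls to the robot, and variables do not carry over. Pictures are saved under pics/ and viewed, at most 10 in all, crops included, and the job is handed in when it is done.

Besides the shell and the picture viewer there is one more tool, called after "Call:" as a command line: name --argument value ..., lists and objects as JSON in quotes. move_arm: Moves the arm, as the interface text tells. Its arguments: {"type":"object","properties":{"steps":{"type":"array","items":{"type":"array"}},"newtons":{"type":"number"}},"required":["steps"]}

```bash
mkdir -p pics
cat > h.py <<'E'
import numpy as np, cv2
from scipy.spatial.transform import Rotation as Ro
from workcell import get_obs, viewer, robot
def cam(n):
    o=get_obs(); d=viewer.read_camera(n)
    if 'R' in d: Rc=np.array(d['R']);tc=np.array(d['t']); A=Rc.T; b=-Rc.T@tc
    else:
        M=np.array(d['mount']); T=Ro.from_rotvec(o['tool_rot']).as_matrix()
        A=T@M[:3,:3]; b=T@M[:3,3]+np.array(o['ee_pos'])
    z=d['depth']; v,u=np.mgrid[:384,:512]
    P=np.stack([(u-d['cx'])/d['fx']*z,(v-d['cy'])/d['fy']*z,z],-1)@A.T+b
    P[z==0]=np.nan
    return d['pixels'],P,o
def save(n,im): cv2.imwrite('pics/'+n+'.png',np.ascontiguousarray(im[...,::-1]))
E
python3 - <<'E'
from h import *
a,P,o=cam('scene'); b,Q,_=cam('side'); c,W,_=cam('wrist')
np.savez('s.npz',a=a,P=P,b=b,Q=Q,c=c,W=W)
save('scene',a);save('side',b)
print(o)
E
```

```text
{'clock': 0.0, 'joint_pos': array([-1.43129312e+00,  1.81538656e-01,  1.60803055e+00,  3.51466021e-06,
        1.35379112e+00, -2.06276595e-01]), 'dq': array([ 5.62653837e-04, -7.84334770e-04,  5.02039044e-04, -5.70341548e-05,
        4.38089246e-04, -3.69126000e-04]), 'joint_torque': array([-1.14852455e-04, -4.33870339e+01, -3.41852367e+01,  7.01268646e-02,
        3.87142086e-02, -1.46676689e-04]), 'ee_pos': array([ 0.19483732, -0.54040138,  0.23780059]), 'tool_rot': array([-3.09301692e+00, -5.40142731e-01, -9.80181056e-05]), 'contact_force': array([-0.24683961,  0.42343518,  0.28153243]), 'torque': array([ 0.01698627,  0.0608202 , -0.08463376]), 'grasp_force': 0.0, 'width': 0.08790257275019361}
```

View pics/scene.png

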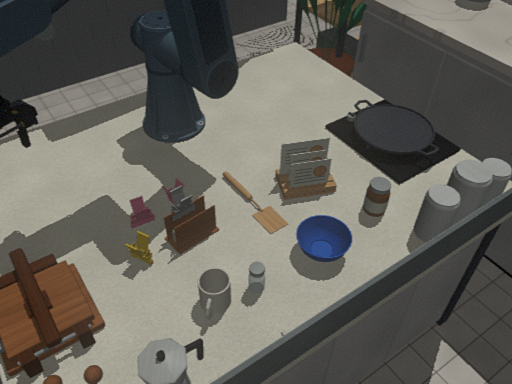

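View pics/side.png

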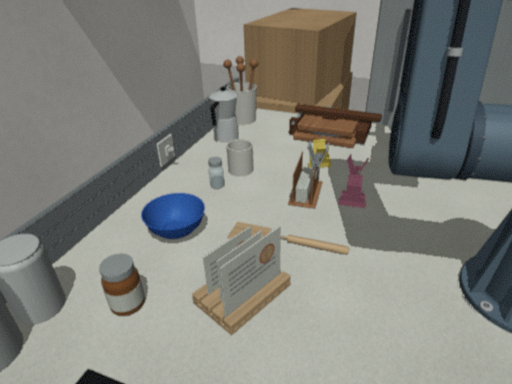

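The scene view shows the steel clip at about (181,200) on the near plate of the napkin holder. The card block is at (305,170), the spatula between them, and the pink and yellow clips stand nearby. The side view shows the steel clip at (315,155) and the cards at (245,265). Next I'll measure them.

Run:
```python
from h import *
s=np.load('s.npz')
def pts(P,m): return P[m&np.isfinite(P).all(-1)]
A=np.concatenate([s['P'].reshape(-1,3),s['Q'].reshape(-1,3)]);C=np.concatenate([s['a'].reshape(-1,3),s['b'].reshape(-1,3)]).astype(int)
src=np.r_[np.zeros(384*512),np.ones(384*512)]
P=s['P'];Q=s['Q']
for n,I,px in [('scene',P,[(181,200),(192,240),(305,150),(310,175),(305,188),(322,240),(257,275),(214,290),(376,195),(140,210),(175,188),(140,248),(268,217),(230,180)]),('side',Q,[(315,155),(245,265),(262,265),(240,310),(350,180),(305,190)])]:
    for u,v in px: print(n,u,v,I[v,u].round(3))
# top-down height map
x0,x1,y0,y1=.1,.75,-.5,.45
ok=np.isfinite(A).all(1)&(A[:,2]>-.02)&(A[:,2]<.25)&(A[:,0]>x0)&(A[:,0]<x1)&(A[:,1]>y0)&(A[:,1]<y1)
a=A[ok];c=C[ok];o=np.argsort(a[:,2]);a=a[o];c=c[o]
S=800
im=np.zeros((int((x1-x0)*S)+1,int((y1-y0)*S)+1,3),np.uint8)
im[((x1-a[:,0])*S).astype(int),((y1-a[:,1])*S).astype(int)]=np.clip(c*.6+ (a[:,2:]*600)*np.array([1,0,0]),0,255)
save('top',im)
```

```text
scene 181 200 [ 0.497 -0.223  0.15 ]
scene 192 240 [ 0.523 -0.218  0.012]
scene 305 150 [0.477 0.207 0.105]
scene 310 175 [0.544 0.177 0.068]
scene 305 188 [0.547 0.159 0.026]
scene 322 240 [nan nan nan]
scene 257 275 [ 0.758 -0.165  0.078]
scene 214 290 [ 0.692 -0.25   0.005]
scene 376 195 [0.726 0.266 0.084]
scene 140 210 [ 0.406 -0.307  0.082]
scene 175 188 [ 0.447 -0.215  0.148]
scene 140 248 [ 0.496 -0.355  0.045]
scene 268 217 [0.562 0.011 0.   ]
scene 230 180 [ 0.384 -0.006  0.019]
side 315 155 [ 0.48  -0.23   0.107]
side 245 265 [0.486 0.222 0.114]
side 262 265 [0.47  0.182 0.083]
side 240 310 [0.487 0.25  0.026]
side 350 180 [ 0.378 -0.204  0.065]
side 305 190 [ 0.481 -0.15   0.045]
```

View pics/top.png

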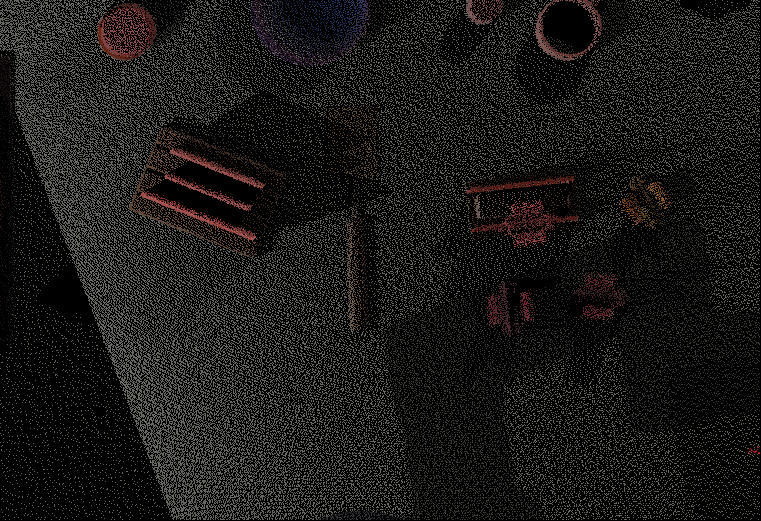

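The top-down map shows three card edges with the nearest the longest, at (140,195) to (255,237). The clip is at (528,222) on the near plate. Another pink clip on a stand is close by at (505,305). Now to fit the poses.

Run:
```python
from h import *
s=np.load('s.npz')
Z={k:s[k].reshape(-1,3) for k in 'PQ'}
for k in 'PQ':
    A=Z[k];A=A[np.isfinite(A).all(1)]
    B=A[(A[:,0]>.4)&(A[:,0]<.62)&(A[:,1]>.08)&(A[:,1]<.30)&(A[:,2]>.06)&(A[:,2]<.17)]
    # direction by pca of each cluster; rough normal angle from map
    th=np.arctan2(42,115); e=np.array([-np.sin(th),-np.cos(th)]) # dir along -y
    for it in range(3):
        n=np.array([-e[1],e[0]]); n*=np.sign(n[0]); d=B[:,:2]@n
        h,ed=np.histogram(d,bins=np.arange(d.min(),d.max()+.002,.002))
        ths=[];R=[]
        pk=[];hh=h.astype(float).copy()
        for _ in range(3):
            i=hh.argmax();pk.append((ed[i]+ed[i+1])/2);hh[max(0,i-7):i+8]=0
        for p in sorted(pk):
            q=B[abs(d-p)<.008];c=q[:,:2].mean(0);_,_,vt=np.linalg.svd(q[:,:2]-c,full_matrices=False);v=vt[0]*np.sign(vt[0]@e);ths.append(v)
            t=q[:,:2]@v; l,hi=np.percentile(t,[.5,99.5]); dn=(q[:,:2]@n)
            R.append((p.round(4),len(q),'ztop',np.percentile(q[:,2],99).round(4),'w',(hi-l).round(4),'mid',(c+v*((l+hi)/2-c@v)).round(4),'ang',np.degrees(np.arctan2(v[0],-v[1])).round(2)))
        e=np.mean(ths,0);e/=np.linalg.norm(e)
    print(k);[print(r) for r in R]
    # holder plates
    H=A[(A[:,0]>.42)&(A[:,0]<.58)&(A[:,1]>-.32)&(A[:,1]<-.12)]
    for nm,lo,hi_,x0,x1 in [('near',.085,.098,.44,.49),('far',.085,.098,.50,.55)]:
        q=H[(H[:,2]>lo)&(H[:,2]<hi_)&(H[:,0]>x0)&(H[:,0]<x1)]
        if len(q)<10: print(nm,len(q));continue
        l=np.polyfit(q[:,1],q[:,0],1);print(nm,len(q),'slope',l.round(4),'y',np.percentile(q[:,1],[1,99]).round(4),'xat-.2',np.polyval(l,-.2).round(4))
    q=H[(H[:,2]>.100)&(H[:,2]<.17)&(H[:,0]<.515)]
    for z in np.arange(.1,.165,.006):
        w=q[(q[:,2]>=z)&(q[:,2]<z+.006)]
        if len(w): print(z.round(3),len(w),'x',np.percentile(w[:,0],[2,98]).round(3),'y',np.percentile(w[:,1],[2,98]).round(3))
```

```text
P
(np.float64(0.3727), 668, 'ztop', np.float64(0.147), 'w', np.float64(0.1491), 'mid', array([0.4807, 0.2003]), 'ang', np.float64(-21.75))
(np.float64(0.4027), 355, 'ztop', np.float64(0.1299), 'w', np.float64(0.1108), 'mid', array([0.51  , 0.1884]), 'ang', np.float64(-21.74))
(np.float64(0.4367), 608, 'ztop', np.float64(0.1213), 'w', np.float64(0.1205), 'mid', array([0.5402, 0.1768]), 'ang', np.float64(-22.02))
near 128 slope [-0.1014  0.4509] y [-0.2709 -0.1439] xat-.2 0.4711
far 144 slope [-0.1139  0.4964] y [-0.2658 -0.1396] xat-.2 0.5192
0.1 44 x [0.458 0.483] y [-0.242 -0.185]
0.106 37 x [0.458 0.483] y [-0.237 -0.187]
0.112 47 x [0.454 0.486] y [-0.238 -0.194]
0.118 42 x [0.452 0.49 ] y [-0.229 -0.196]
0.124 40 x [0.45  0.491] y [-0.23  -0.195]
0.13 37 x [0.447 0.492] y [-0.231 -0.196]
0.136 36 x [0.446 0.494] y [-0.231 -0.196]
0.142 43 x [0.446 0.499] y [-0.229 -0.194]
0.148 23 x [0.446 0.499] y [-0.233 -0.195]
Q
(np.float64(0.3695), 2219, 'ztop', np.float64(0.1458), 'w', np.float64(0.1492), 'mid', array([0.4786, 0.2041]), 'ang', np.float64(-21.82))
(np.float64(0.4015), 444, 'ztop', np.float64(0.1285), 'w', np.float64(0.112), 'mid', array([0.5084, 0.1919]), 'ang', np.float64(-21.8))
(np.float64(0.4335), 758, 'ztop', np.float64(0.1199), 'w', np.float64(0.1217), 'mid', array([0.538 , 0.1801]), 'ang', np.float64(-21.77))
near 46 slope [-0.0946  0.4488] y [-0.2142 -0.14  ] xat-.2 0.4677
far 54 slope [-0.1067  0.4956] y [-0.2571 -0.1355] xat-.2 0.5169
0.1 33 x [0.457 0.48 ] y [-0.236 -0.18 ]
0.106 73 x [0.456 0.481] y [-0.235 -0.182]
0.112 24 x [0.453 0.484] y [-0.235 -0.184]
0.118 11 x [0.452 0.486] y [-0.217 -0.19 ]
0.124 14 x [0.452 0.488] y [-0.223 -0.19 ]
0.13 13 x [0.449 0.489] y [-0.219 -0.19 ]
0.136 14 x [0.445 0.492] y [-0.222 -0.189]
0.142 36 x [0.442 0.495] y [-0.229 -0.19 ]
0.148 3 x [0.447 0.492] y [-0.216 -0.194]
```

```bash
cat >> h.py <<'E'
def plan(p,yaw,o=None):
    "shift (mm) and turn to TCP position p, tool down, tool y at world angle yaw (deg)"
    o=o or get_obs(); T=Ro.from_rotvec(o['tool_rot']).as_matrix()
    c,s=np.cos(np.radians(yaw)),np.sin(np.radians(yaw)); y=np.array([c,s,0]);z=np.array([0,0,-1.]);x=np.cross(y,z)
    G=np.stack([x,y,z],1)
    print('shift',(1000*T.T@(np.array(p)-o['ee_pos'])).round(1),'turn',Ro.from_matrix(T.T@G).as_rotvec().round(4),'at',np.round(o['ee_pos'],4))
E
python3 - <<'E'
from h import *
plan((.4705,-.211,.24),6)
s=np.load('s.npz')
for k in 'PQ':
    A=s[k].reshape(-1,3);A=A[np.isfinite(A).all(1)]
    q=A[(abs(A[:,0]-.375)<.045)&(abs(A[:,1]+.2)<.06)];print('pink',np.percentile(q[:,2],99.8))
E
```

```text
shift [ 371.  -216.6   -1.6] turn [-9.0000e-04 -1.1000e-03 -1.3297e+00] at [ 0.1948 -0.5406  0.238 ]
pink 0.08377229970435962
pink 0.0805119610942571
```

Call:
move_arm --steps '[[[46,-27,0],[0,0,-0.166],1],[[93,-54,0],[0,0,-0.332],1],[[139,-81,0],[0,0,-0.5],1],[[186,-108,0],[0,0,-0.665],1],[[232,-135,0],[0,0,-0.83],1],[[278,-162,-1],[0,0,-1.0],1],[[325,-190,-1],[0,0,-1.164],1],[[371,-217,-2],[0,0,-1.33],1],[[371,-217,-2],[0,0,-1.33],1],[[371,-217,-2],[0,0,-1.33],1],[[371,-217,-2],[0,0,-1.33],1]]'

```text
clock: 1.52
ee_pos: [0.4697, -0.2121, 0.2406]
tool_rot: [-2.105, -2.332, 0.001]
contact_force: [0.1, 0.1, 1.1]
width: 0.0882
grasp_force: 0.0
```

Run:
```python
from h import *
c,W,o=cam('wrist'); np.savez('w1.npz',c=c,W=W); save('w1',c)
print(o['ee_pos'],o['dq'].max()); plan((.4705,-.211,.24),6,o)
A=W.reshape(-1,3);A=A[np.isfinite(A).all(1)]
H=A[(A[:,0]>.42)&(A[:,0]<.58)&(A[:,1]>-.32)&(A[:,1]<-.12)]
q=H[(H[:,2]>.138)&(H[:,2]<.16)];print('rolls',len(q))
for m in (q[:,0]<.47,q[:,0]>.47):
    w=q[m]
    if len(w): print(w.min(0).round(4),w.max(0).round(4),w.mean(0).round(4),np.polyfit(w[:,1],w[:,0],1).round(3))
for a,b in((.44,.485),(.5,.54)):
    q=H[(H[:,2]>.09)&(H[:,2]<.099)&(H[:,0]>a)&(H[:,0]<b)]
    if len(q)>10: print('plate',len(q),np.polyfit(q[:,1],q[:,0],1).round(4),q[:,0].mean(),q[:,1].min(),q[:,1].max())
```

```text
[ 0.4696653  -0.21213176  0.24057066] 0.002550894376177525
shift [1.  0.9 0.6] turn [-0.0004  0.     -0.0024] at [ 0.4697 -0.2121  0.2406]
rolls 696
[ 0.4417 -0.2304  0.138 ] [ 0.4506 -0.1937  0.1502] [ 0.4463 -0.2109  0.1464] [-0.103  0.425]
[ 0.4865 -0.225   0.138 ] [ 0.4965 -0.1887  0.15  ] [ 0.4911 -0.2059  0.1464] [-0.106  0.469]
plate 427 [-0.102   0.4473] 0.4674880505765503 -0.26936474996141063 -0.14027973345799225
plate 460 [-0.1081  0.495 ] 0.5161310390953435 -0.26398235543195636 -0.13530728752218232
```

View pics/w1.png

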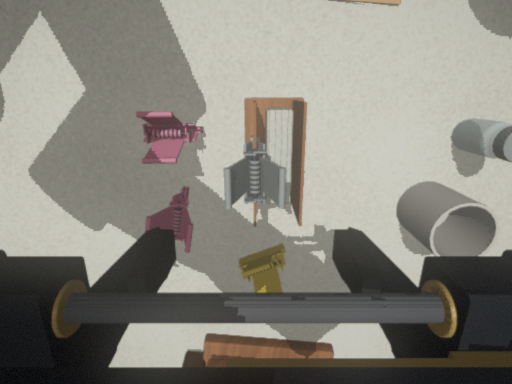

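The wrist view shows the steel clip at (255,185) on the left plate, under the open fingers, with pink clips on the left and a yellow one below. The rolls measure about 55 mm over their outsides with their axis near z = 0.145, which matches the sizes given. I'll descend and squeeze.

Call:
move_arm --steps '[[[3.5,-0.5,30],[0,0,0],1],[[3.5,-0.5,60],[0,0,0],1],[[3.5,-0.5,85],[0,0,0],1],[[3.5,-0.5,105],[0,0,0],1],[[3.5,-0.5,115],[0,0,0],1],[[3.5,-0.5,115],[0,0,0],1],[[3.5,-0.5,115],[0,0,0],1]]'

```text
clock: 2.45
ee_pos: [0.4699, -0.2083, 0.1266]
tool_rot: [2.101, 2.333, 0.0]
contact_force: [-0.2, 0.1, -0.2]
width: 0.0877
grasp_force: 0.0
```

Call:
move_arm --steps '[[[0,0,0],[0,0,0],-1],[[0,0,0],[0,0,0],-1],[[0,0,0],[0,0,0],-1],[[0,0,0],[0,0,0],-1],[[0,0,0],[0,0,0],-1],[[0,0,0],[0,0,0],-1],[[0,0,0],[0,0,0],-1],[[0,0,0],[0,0,0],-1]]' --newtons 22

```text
clock: 3.45
ee_pos: [0.4695, -0.2076, 0.1256]
tool_rot: [-2.102, -2.335, 0.0]
contact_force: [-0.1, 0.2, -0.6]
width: 0.0345
grasp_force: 21.8
```

Call:
move_arm --steps '[[[0,0,-8],[0,0,0],-1],[[0,0,-20],[0,0,0],-1],[[0,0,-36],[0,0,0],-1],[[0,0,-54],[0,0,0],-1],[[0,0,-74],[0,0,0],-1],[[0,0,-94],[0,0,0],-1],[[0,0,-108],[0,0,0],-1],[[0,0,-114],[0,0,0],-1],[[0,0,-114],[0,0,0],-1],[[0,0,-114],[0,0,0],-1]]'

```text
clock: 4.7
ee_pos: [0.4691, -0.2074, 0.2389]
tool_rot: [-2.101, -2.334, 0.0]
contact_force: [-0.8, -0.5, -0.6]
width: 0.0343
grasp_force: 21.8
```

Run:
```python
from h import *
c,W,o=cam('wrist'); a,P,_=cam('scene'); b,Q,_=cam('side')
m=np.vstack([c[100:384,120:400], np.zeros((0,280,3),np.uint8)])
r=lambda i:cv2.resize(i,None,fx=2,fy=2)
save('held',np.hstack([cv2.resize(m,(380,385)),cv2.resize(b[60:220,230:400],(410,385))]))
print(o['ee_pos'])
# held points in tool frame
T=Ro.from_rotvec(o['tool_rot']).as_matrix()
for n,A in(('w',W),('P',P),('Q',Q)):
    L=(A.reshape(-1,3)-o['ee_pos'])@T
    L=L[np.isfinite(L).all(1)&(abs(L[:,0])<.045)&(abs(L[:,1])<.03)&(L[:,2]>.002)&(L[:,2]<.075)]
    print(n,len(L),'zmax',np.percentile(L[:,2],98).round(4) if len(L) else '')
    for z in np.arange(0,.07,.008):
        w=L[(L[:,2]>=z)&(L[:,2]<z+.008)]
        if len(w)>3: print(z.round(3),len(w),'x',np.percentile(w[:,0],[2,98]).round(4),'y',np.percentile(w[:,1],[2,98]).round(4))
plan((.4797,.202,.24),-21.8,o)
```

```text
[ 0.46914196 -0.20737516  0.23891886]
w 3603 zmax 0.0549
0.0 243 x [-0.0175  0.0163] y [-0.0134  0.0115]
0.008 386 x [-0.0263  0.0238] y [-0.0126  0.011 ]
0.016 1598 x [-0.0265  0.0241] y [-0.0108  0.0091]
0.024 644 x [-0.0265  0.029 ] y [-0.0118  0.01  ]
0.032 284 x [-0.0285  0.0293] y [-0.0096  0.0076]
0.04 323 x [-0.0301  0.0332] y [-0.0102  0.008 ]
0.048 74 x [0.0238 0.0334] y [-0.0122  0.0106]
0.056 51 x [0.0207 0.0334] y [-0.0132  0.0117]
P 443 zmax 0.0613
0.0 22 x [-0.0225 -0.0003] y [-0.0137  0.0146]
0.008 31 x [-0.0288  0.009 ] y [-0.0126  0.0146]
0.016 66 x [-0.032  0.018] y [-0.0108  0.0135]
0.024 73 x [-0.0348  0.0252] y [-0.0117  0.0136]
0.032 50 x [-0.0343  0.0245] y [-0.0087  0.0123]
0.04 68 x [-0.0362  0.0275] y [-0.01    0.0119]
0.048 78 x [-0.0384  0.0288] y [-0.0087  0.0147]
0.056 55 x [-0.0379  0.029 ] y [-0.0129  0.0145]
Q 240 zmax 0.0615
0.0 12 x [-0.0142  0.0189] y [-0.0142  0.0125]
0.008 19 x [-0.0102  0.0246] y [-0.0136  0.0121]
0.016 85 x [-0.028   0.0255] y [-0.0122  0.0116]
0.024 40 x [-0.0273  0.0295] y [-0.0117  0.0101]
0.032 16 x [-0.0215  0.0293] y [-0.0106  0.0088]
0.04 21 x [-0.0133  0.0337] y [-0.0099  0.0084]
0.048 25 x [-0.0331  0.0354] y [-0.0114  0.0082]
0.056 22 x [-0.0328  0.0337] y [-0.0126  0.0106]
shift [406.   53.4  -0.8] turn [-0.0013 -0.0007  0.4855] at [ 0.4691 -0.2074  0.2389]
```

View pics/held.png

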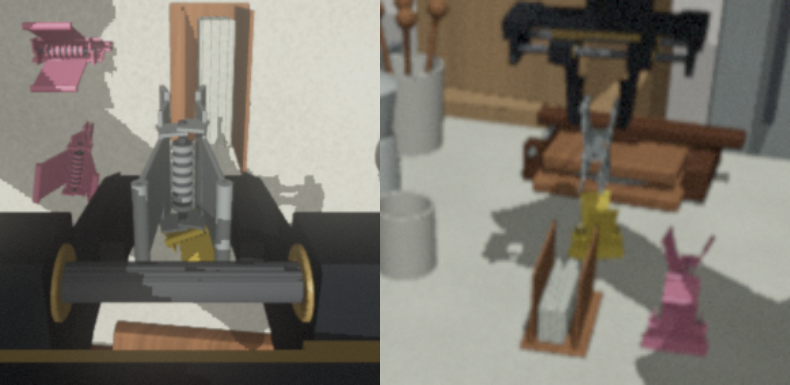

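The clip is held open at the stop. The left half shows the coil at (180,175) between the fingers, and the right half shows it well above the napkin holder. Jaw tips are about 59 mm below the TCP. Now I'll carry it above the card.

Call:
move_arm --steps '[[[18,2,-3],[0,0,0.02],-1],[[55,7,-6],[0,0,0.06],-1],[[96,12,-6],[0,0,0.11],-1],[[138,18,-6],[0,0,0.165],-1],[[180,24,-6],[0,0,0.215],-1],[[222,29,-6],[0,0,0.265],-1],[[264,35,-6],[0,0,0.315],-1],[[306,40,-6],[0,0,0.365],-1],[[345,45,-6],[0,0,0.415],-1],[[380,50,-6],[0,0,0.455],-1],[[400,53,-6],[0,0,0.48],-1],[[406,53,-6],[0,0,0.486],-1]]'

```text
clock: 6.35
ee_pos: [0.4793, 0.2026, 0.2452]
tool_rot: [-2.6, -1.763, 0.001]
contact_force: [-0.1, -1.2, -1.0]
width: 0.0343
grasp_force: 21.8
```

Call:
move_arm --steps '[[[0,0,0],[0,0,0],-1],[[0,0,0],[0,0,0],-1],[[0,0,0],[0,0,0],-1]]'

```text
clock: 6.72
ee_pos: [0.4798, 0.2009, 0.2457]
tool_rot: [2.603, 1.759, -0.0]
contact_force: [0.1, -1.5, -0.2]
width: 0.0342
grasp_force: 21.8
```

```bash
cat > look.py <<'E'
import sys
from h import *
c,W,o=cam('wrist'); a,P,_=cam('scene'); b,Q,_=cam('side'); save(sys.argv[1],np.hstack([cv2.resize(c,None,fx=.78,fy=.78),cv2.resize(b[170:340,170:330],(282,300))]))
T=Ro.from_rotvec(o['tool_rot']).as_matrix(); print(o['ee_pos'],o['width'],o['grasp_force'])
for n,A in(('w',W),('P',P),('Q',Q)):
    A=A.reshape(-1,3);A=A[np.isfinite(A).all(1)];L=(A-o['ee_pos'])@T
    # card: near top band, away from clip
    k=(abs(L[:,1])<.012)&(abs(L[:,0])<.085)&(abs(L[:,0])>.039)&(A[:,2]>.1)&(A[:,2]<.152)
    q=L[k]
    if len(q)>20:
        print(n,'card n',len(q),'top z',np.percentile(A[k][:,2],97).round(4),'y faces',np.percentile(q[:,1],[5,50,95]).round(4),'x',q[:,0].min().round(4),q[:,0].max().round(4),'slope',np.polyfit(q[:,0],q[:,1],1).round(4))
        e=q[A[k][:,2]>np.percentile(A[k][:,2],97)-.0025]; print('   top band y',np.percentile(e[:,1],[5,50,95]).round(4),len(e))
    tip=L[(abs(L[:,0])<.036)&(abs(L[:,1])<.02)&(L[:,2]>.05)&(L[:,2]<.062)]
    if len(tip): print(n,'tips y',np.percentile(tip[:,1],[2,98]).round(4),'x',np.percentile(tip[:,0],[1,99]).round(4))
plan((.4797,.202,.245),-21.8,o)
E
python3 look.py above
```

```text
[0.47982323 0.20091633 0.2457436 ] 0.03417321976970646 21.776883581364928
w card n 191 top z 0.1471 y faces [-0.0035 -0.0019 -0.001 ] x 0.0392 0.0772 slope [ 0.0007 -0.0023]
   top band y [-0.0035 -0.0026 -0.001 ] 185
w tips y [-0.0134  0.0115] x [0.02   0.0329]
P card n 272 top z 0.1458 y faces [-0.0021  0.0013  0.0048] x -0.0758 0.0749 slope [-0.0026  0.0013]
   top band y [-0.0006  0.0016  0.0046] 25
P tips y [-0.0063  0.0168] x [-0.0353  0.029 ]
Q card n 621 top z 0.1453 y faces [-0.0035 -0.0024 -0.0008] x -0.073 0.0774 slope [-0.0017 -0.0022]
   top band y [-0.0032 -0.0018  0.0005] 70
Q tips y [-0.0129  0.0098] x [-0.0345  0.0327]
shift [ 1.  -0.5  0.7] turn [ 0.0001  0.0001 -0.0015] at [0.4798 0.2009 0.2457]
```

View pics/above.png

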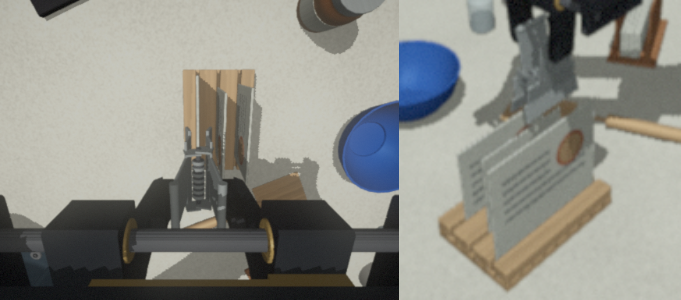

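The left half (wrist) shows the card edges at (197,100), with the near, tall card running up to the clip's coil at (197,170). The right half (side) shows the clip above the tall card. The clip needs about 1 mm in −y, then it can descend. I'll stop partway to check.

Call:
move_arm --steps '[[[1.5,-1.2,3],[0,0,0],-1],[[1.5,-1.2,10],[0,0,0],-1],[[1.5,-1.2,18],[0,0,0],-1],[[1.5,-1.2,26],[0,0,0],-1],[[1.5,-1.2,34],[0,0,0],-1],[[1.5,-1.2,41],[0,0,0],-1],[[1.5,-1.2,46],[0,0,0],-1],[[1.5,-1.2,48],[0,0,0],-1],[[1.5,-1.2,48],[0,0,0],-1],[[1.5,-1.2,48],[0,0,0],-1]]'

```text
clock: 8.12
ee_pos: [0.4793, 0.2036, 0.198]
tool_rot: [2.602, 1.761, 0.001]
contact_force: [-0.3, -0.8, -0.8]
width: 0.0343
grasp_force: 21.8
```

```bash
python3 look.py mid
```

```text
[0.47934367 0.20357282 0.19802768] 0.034307316001653404 21.776995312841905
w card n 318 top z 0.1472 y faces [-0.0017 -0.001   0.0006] x -0.0724 0.075 slope [-0.0006 -0.0006]
   top band y [-0.0017 -0.001   0.0006] 306
w tips y [-0.0133  0.0114] x [0.0171 0.0352]
P card n 275 top z 0.1462 y faces [-0.0014  0.0028  0.0061] x -0.0785 0.0714 slope [0.0012 0.0025]
   top band y [0.0017 0.0032 0.0066] 25
P tips y [-0.0104  0.0158] x [-0.0353  0.0351]
Q card n 586 top z 0.1452 y faces [-0.002  -0.0009  0.0006] x -0.0757 0.0756 slope [-0.0008 -0.0008]
   top band y [-0.0018 -0.0002  0.0019] 65
Q tips y [-0.0128  0.0099] x [-0.0345  0.0345]
shift [ -1.3   0.9 -47. ] turn [ 0.0005 -0.0003 -0.0005] at [0.4793 0.2036 0.198 ]
```

View pics/mid.png

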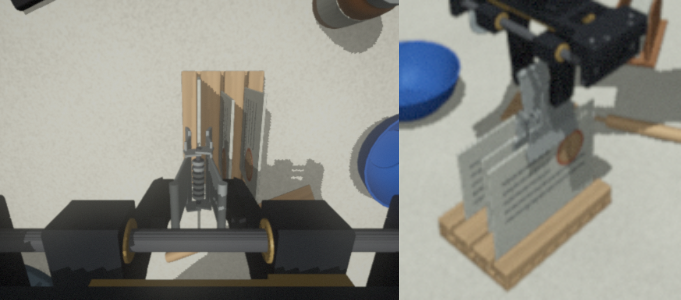

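The mid-way view shows the card's top edge entering between the open jaws at (198,200), centred to better than 1 mm in all three cameras. Going down the rest of the way.

Call:
move_arm --steps '[[[0,0.3,4],[0,0,0],-1],[[0,0.3,9],[0,0,0],-1],[[0,0.3,14],[0,0,0],-1],[[0,0.3,17],[0,0,0],-1],[[0,0.3,18],[0,0,0],-1],[[0,0.3,18],[0,0,0],-1],[[0,0.3,18],[0,0,0],-1],[[0,0.3,18],[0,0,0],-1]]'

```text
clock: 9.28
ee_pos: [0.4795, 0.2034, 0.1799]
tool_rot: [2.602, 1.761, 0.0]
contact_force: [-0.3, 0.5, -0.7]
width: 0.0341
grasp_force: 21.8
```

```bash
python3 look.py fin
python3 - <<'E'
from h import *
o=get_obs();print(o['contact_force'],abs(o['dq']).max())
E
```

```text
[0.47951759 0.20343511 0.17989354] 0.03411387903994883 21.77725479606636
w card n 395 top z 0.1472 y faces [-0.0022 -0.001   0.0005] x -0.0582 0.075 slope [-0.0032 -0.0008]
   top band y [-0.0022 -0.001   0.0005] 383
w tips y [-0.0134  0.0115] x [0.0156 0.0329]
P card n 271 top z 0.1459 y faces [-0.0012  0.0024  0.0056] x -0.077 0.0738 slope [-0.0032  0.0024]
   top band y [-0.0005  0.0031  0.006 ] 26
P tips y [0.0015 0.0165] x [-0.0346  0.0343]
Q card n 564 top z 0.1451 y faces [-0.0021 -0.0011  0.0001] x -0.0748 0.0757 slope [-0.0004 -0.001 ]
   top band y [-0.0018 -0.0006  0.0023] 56
Q tips y [-0.0131 -0.0004] x [-0.0353  0.0338]
shift [ -1.3   0.7 -65.1] turn [ 0.0003 -0.0002 -0.0005] at [0.4795 0.2034 0.1799]
[ 0.74397338 -0.49009414 -1.17990412] 0.002567567731632182
```

View pics/fin.png

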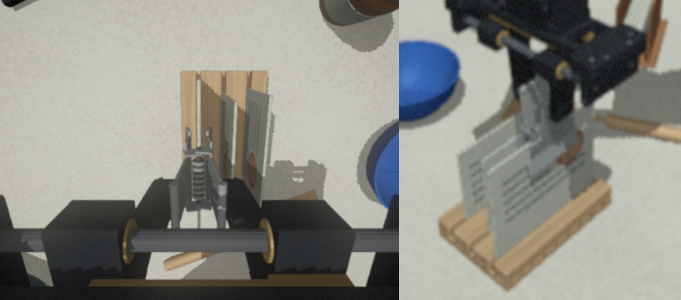

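The final view shows the gaping clip astride the tall card. In the wrist view the card edge is centred under the coil at (198,190). In the side view one jaw is in front of the card at (550,150), about 25 mm down. No contact force is felt.

```bash
python3 -c "
from workcell import robot
print(robot.hand_in())"
```

```text
the job is handed in; nothing more can be done
None
```

The job is handed in: the steel clip is held squeezed wide open over the middle of the tallest card, with its jaws about 25 mm down on each side. By the cameras and force readings, it touches neither that card nor its neighbours.

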